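Unhook the marker block from its lipped desk dock

ROBOT

A 6-joint arm with a two-finger parallel gripper is mounted at the origin on the work surface. World frame = base frame: x ahead of the robot, y to its left, z up, the work surface at z = 0. Lengths are in m, angles in rad, forces in N, time in s.
With the tool pointing down it reaches from about 0.35 to 0.975 m from the base axis. Payload 7.1 kg.
Tool frame: the origin (TCP) lies on the centre line of the jaws, within the pads' length; the fingertips stand 25 mm ahead of it and the grasp point (between the pads) lies 6 mm ahead of it (bot.nose_length is the distance from the TCP to the fingertips, in m); z points along the fingers, x is the direction in which the jaws open and shut, and the axes are right-handed (so a half turn about z gives the same grasp; the last joint's range is limited). The gripper opens to 88 mm and grips with 3 to 60 N. Pads are 20 mm wide; open, the fingers measure 115 mm over their backs; the gripper's body (75 mm by 178 mm) begins 61 mm behind the grasp point.
Start: joints at [-1.311, 0.423, 1.63, -0, 1.089, -0.019], TCP at [0.172, -0.601, 0.212] pointing down, gripper open.
Joint ranges: [-3, 3], [-0.9, 2.11], [0.09, 2.58], [-1.31, 4.45], [0.11, 2.69], [-2.54, 2.54]. Speed limits (rad/s): [2.39, 2.39, 3.01, 3.14, 3.14, 3.14].

INTERFACE

Orientations are given as [roll, pitch, yaw] about the fixed x, y, z axes, in that order (R = Rz(yaw) Ry(pitch) Rx(roll)).
In Python, from bench import bot gives the robot as it stands.
- The arm moves only by the tool move_arm, never from a script. Its argument "commands" is a list of rows, each a list of 3 entries, a list of its own where there are three numbers: the gripper command: -1 is fully open, 1 is shut, values between are in proportion, then the shift along the tool's x, y, z in mm, then the turn, a rotation vector about the tool's x, y, z in degrees. A call has 1 to 8 rows; each row is the pose to reach, as a shift and turn from the pose measured when the call began, along the tool's axes at that moment; what a row does not reach only later rows make up. A row lasts 1/10 s, in which the tool goes at most 50 mm and 8.59 degrees, less where a joint would pass 70% of its speed; a pose out of reach is approached as far as the arm can. A call with a gripper value outside its range is refused whole. The fingers move at their own pace and stop on an object; "force" is the grip in N (left out, the last holds). Time passes only in rows, so rows that repeat a pose let the fingers close. It gives the time, the measured TCP pose, the force and the opening at its end, in the units of the state.
- bot.get_obs(): the state, without advancing time (a new reading comes with each control period).
- bot.capture(name): name is "scene" or "side" or "wrist"; returns (picture, depth): 420x560x3 uint8, red, green, blue; 420x560 float32, m along the optical axis (not along the pixel's ray), 0 where there is no reading.
- bot.camera_params(name): a dict with "camera_matrix" (3x3 intrinsics, pixels), "extrinsics" (4x4, takes a point from camera to world coordinates). Camera axes: x right, y down, z forward; pixel columns grow to the right and rows downward; lengths in m; the calibration is good to about 2 mm. A picture is of the moment at which its call begins: read the wrist's pose just before it. camera_params takes no time and is no camera call; for the wrist camera it gives the pose at the moment of the call.
- bot.hand_in(): hands the job in, once; it reports no verdict.
The state is a dict: "clock": time; "joints": joint angles; "joint_velocities": joint speeds; "effort": joint torques, N m; "position": TCP position; "orientation": TCP orientation; "force": force on the tool from outside, world axes, zero at the start; "ft_torque": the same for the moment, N m; "width": opening from 0.0 (shut) to 1.0 (fully open).
Only numpy, scipy, OpenCV 4.12 (cv2) and the standard library are available. Lean on these libraries where they do the work, as an engineer would, in place of code of your own. Each camera call takes 0.05 s, during which the arm holds its last target. There are 200 camera calls.

TASK

Take the marker block by its handle, push it back against the rubber buffer until you feel it, tip its far end up over the retaining lip while its toe stays hooked, and draw it out of the dock. Never force it against the dock: press only lightly, always under 10 N. Then stand it upright in the middle of the cork mat without dropping it, let go, and leave the mug, jar and cup where they are.

Things in the scene. Friction and masses are not known exactly. Their poses are not given: they have to be found in the camera images.
- dock: Fixed desk dock: grey plate 290 (x -163 to +126) x 150 x 6 mm with an aluminium frame. Origin: underside of the plate, below the block's centre at the start; +x from keeper end (near) to lip end (far). The frame (lip, keeper, buffer as one) is hand-set along x: its true x is an UNREPORTED -12 to +12 mm off nominal; it will not slide in this job. Side rails, 14 mm high, leave 3 mm play beside the block.
- lip (a point): Nominal inner edge of the lip's nose (frame setting not included), dock frame x +76, z 22 mm (nose top); dock's axes. The nose, 6 mm thick (underside z 16), overhangs the block's tongue and ends in an upright wall, inner face x +104, outer end x +111, top z 22 mm.
- keeper (a point): Nominal edge of the keeper roof (frame setting not included), dock frame x -85.5, z 20 mm (underside); dock's axes. Roof reaches back to x -148, top z 26. Under it is a rubber buffer, face nominally x -119.5, yielding 6 N per mm. At any setting, when the toe first touches the buffer the tongue is 1.5 mm clear of the nose's edge, and more as the buffer is pressed.
- block: Loose dark marker block, 0.24 to 0.46 kg: body 120 (x) x 92 (y) x 40 mm, 16 marker caps (part of it), a handle, a flat toe at -x, a flat tongue at +x. Origin: centre of underside; x along the dock's. Starts flat on the dock plate, toe under the keeper and 3 to 28 mm short of the buffer, tongue 2 to 26 mm under the nose with 3 mm play above it. Cannot be lifted straight out.
- handle (a point): Grip point on the handle, on the block's centre line 78 mm above its underside. The handle is an upright plate 12 mm thick along the block's x, 64 mm wide along y, reaching from 40 to 92 mm above the underside; the caps beside it reach 55 mm. Grip across its thickness (fingers closing along the block's x). Block's axes.
- toe (a point): End of the toe, 104 mm from the block's centre (-x), half-way up its 7 mm thickness; the toe sticks out 44 mm from the body, flush with the underside, 60 mm wide. Block's axes.
- tongue (a point): End of the tongue, 90 mm from the block's centre (+x), half-way up its 7 mm thickness; it sticks out 30 mm from the body, flush with the underside, 80 mm wide. Block's axes.
- mat: Fixed cork mat 220 (x) x 160 (y) x 4 mm. Origin: centre of its underside.
- mug_c (a point): Blue mug, 78 mm wide, 90 mm high, bystander; point on its axis 43 mm up.
- ink_c (a point): Amber ink jar with black cap, 48 mm wide, 85 mm high, bystander; point on its axis 43 mm up.
- cup_c (a point): Clear plastic cup, 70 mm wide, 80 mm high, bystander; point on its axis 43 mm up.

How it is judged:
By the outcome, as a careful person would: the job done as asked, in the order asked, and still so for the second after the job is handed in, with the robot touching nothing.
It also fails if it takes over 58 s, if anything falls off the work surface, if the arm or the gripper's body presses on something with over 40 N, if the wrist force passes 120 N, or if a joint passes its speed limit or range.

## Working session

There is one attempt and no reset: what is moved stays moved. The work goes in short steps, Python scripts to look and compute and a tool call to move; the robot and the scene stay as the last step left them, time stands still between calls to the robot, and variables do not carry over. Pictures are saved under pics/ and viewed, about 8 in all and at most 12, crops included, and the job is handed in when it is done.

Besides the shell and the picture viewer there is one more tool, called after ">>>" in YAML: its name, and indented under it one key for each argument. move_arm: Moves the arm, as the interface text tells. Its arguments: {"type":"object","properties":{"commands":{"type":"array","items":{"type":"array"}},"force":{"type":"number"}},"required":["commands"]}

```bash
mkdir -p pics; ls
python3 - <<'E'
from bench import bot
import cv2,numpy as np
print(bot.get_obs()); print(bot.nose_length)
for n in("scene","side"):
    p,d=bot.capture(n); cv2.imwrite(f"pics/{n}0.png",p[:,:,::-1]); np.save(f"pics/{n}0.npy",d)
    c=bot.camera_params(n); print(n,c["camera_matrix"].round(1).tolist(),c["extrinsics"].round(3).tolist())
E
```

```text
pics
{'clock': 0.0, 'joints': array([-1.31099362e+00,  4.23805548e-01,  1.63067829e+00,  1.67643013e-05,
        1.08863645e+00, -1.89751665e-02]), 'joint_velocities': array([ 0.00206554,  0.00045733, -0.00230167, -0.00028278,  0.00132838,
       -0.00206499]), 'effort': array([ 2.08313868e-04, -5.44619071e+01, -2.73666215e+01,  6.42258511e-02,
        2.27525382e-02, -1.32144755e-04]), 'position': array([ 0.17188396, -0.60029956,  0.21092836]), 'orientation': array([-3.14154883e+00,  1.52707950e-03, -1.29202620e+00]), 'force': array([ 0.15700834,  0.03884223, -0.88411101]), 'ft_torque': array([-0.00648442,  0.00757245, -0.00345258]), 'width': 1.0062144308234526}
0.025
scene [[463.3, 0.0, 280.5], [0.0, 463.3, 216.6], [0.0, 0.0, 1.0]] [[0.64, 0.596, -0.485, 1.207], [0.769, -0.506, 0.392, -0.495], [-0.012, -0.623, -0.782, 1.089], [0.0, 0.0, 0.0, 1.0]]
side [[461.4, 0.0, 280.2], [0.0, 461.4, 207.5], [0.0, 0.0, 1.0]] [[-0.926, -0.25, 0.284, 0.241], [-0.378, 0.588, -0.715, 0.965], [0.012, -0.77, -0.638, 0.95], [0.0, 0.0, 0.0, 1.0]]
```

View pics/scene0.png

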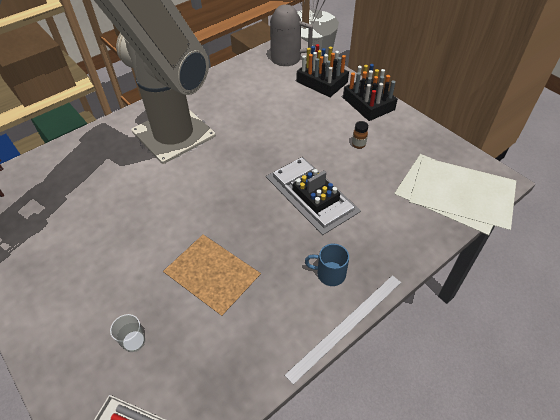

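View pics/side0.png

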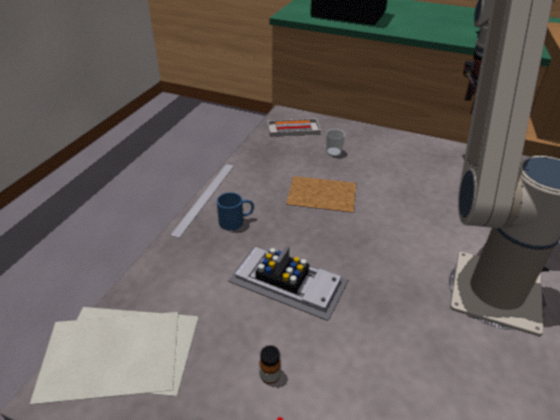

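The scene view shows the dock at about (313,195), the mat at (212,274), the mug at (333,265), the jar at (361,135) and the cup at (127,332). The side view shows the dock at about (288,280). I'll enlarge the dock in both.

```bash
python3 - <<'E'
import cv2,numpy as np
a=cv2.imread("pics/scene0.png")[150:240,260:370]; b=cv2.imread("pics/side0.png")[240:320,225:355]
a=cv2.resize(a,None,fx=5,fy=5,interpolation=cv2.INTER_CUBIC)[:,:]
b=cv2.resize(b,None,fx=5,fy=5,interpolation=cv2.INTER_CUBIC)
a=cv2.resize(a,(400,327));b=cv2.resize(b,(400,246))
# stack: scale 3.636 / 3.077 
cv2.imwrite("pics/dock.png",np.vstack([cv2.resize(a,(400,327)),b]))
E
cat > h.py <<'E'
import numpy as np
from bench import bot
def unproj(n,u,v,d=None,z=None,c=None):
    c=c or bot.camera_params(n);K=c["camera_matrix"];E=c["extrinsics"]
    r=E[:3,:3]@np.array([(u-K[0,2])/K[0,0],(v-K[1,2])/K[1,1],1]);o=E[:3,3]
    return o+r*(d if d is not None else (z-o[2])/r[2])
def tri(obs):
    A=np.zeros((3,3));b=np.zeros(3)
    for n,u,v,c in obs:
        c=c or bot.camera_params(n);o=c["extrinsics"][:3,3];r=unproj(n,u,v,d=1.,c=c)-o;r/=np.linalg.norm(r)
        P=np.eye(3)-np.outer(r,r);A+=P;b+=P@o
    return np.linalg.solve(A,b)
E
```

```text
(no output)
```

View pics/dock.png

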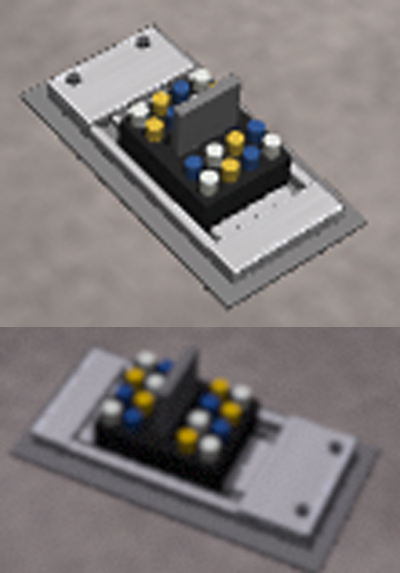

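The near dock end, toward the robot, is the keeper roof with two holes, at crop (110,70). The lip is at (290,225), and the handle top runs from (178,107) to (240,76).

Run:
```python
from h import *
S=lambda x,y:(260+x/3.636,150+y/3.636); D=lambda x,y:(225+x/3.077,240+(y-327)/3.077)
p=[]
for n,f,pts in(("scene",S,[(20,95),(368,220),(228,308)]),("side",D,[(12,455),(322,572),(380,455)])):
    for q in pts: w=unproj(n,*f(*q),z=.006); p.append(w); print(n,q,w.round(4))
# handle top ends: left/right
for s,t in (((178,104),(163,392)),((239,78),(192,348))): print("handle",tri([("scene",*S(*s),None),("side",*D(*t),None)]).round(4))
# mat corners
print("mat sc",np.mean([unproj("scene",u,v,z=.004) for u,v in((204,236),(260,273),(223,314),(164,271))],0), [unproj("scene",u,v,z=.004).round(3)[:2].tolist() for u,v in((204,236),(260,273),(223,314),(164,271))])
print("mat sd",np.mean([unproj("side",u,v,z=.004) for u,v in((292,178),(356,185),(355,210),(288,202))],0))
dd=np.load("pics/scene0.npy")
for nm,u,v in(("mug",333,265),("jar",361,127),("cup",127,335)): print(nm,unproj("scene",u,v,d=dd[v,u]).round(3),unproj("scene",u,v,z=.05).round(3))
for u,v in((212,274),(240,276)): print(unproj("scene",u,v,d=dd[v,u]).round(4))
```

```text
scene (20, 95) [0.3759 0.1173 0.006 ]
scene (368, 220) [0.6744 0.2482 0.006 ]
scene (228, 308) [0.6657 0.0979 0.006 ]
side (12, 455) [0.67   0.2492 0.006 ]
side (322, 572) [0.3833 0.2628 0.006 ]
side (380, 455) [0.3739 0.1244 0.006 ]
handle [0.5391 0.1777 0.0763]
handle [0.5467 0.1887 0.1229]
mat sc [ 0.56305167 -0.21851802  0.004     ] [[0.445, -0.167], [0.649, -0.12], [0.684, -0.269], [0.474, -0.318]]
mat sd [ 0.56016375 -0.21891337  0.004     ]
mug [0.759 0.05  0.003] [0.778 0.027 0.05 ]
jar [0.467 0.448 0.085] [0.441 0.481 0.05 ]
cup [ 0.577 -0.486  0.005] [ 0.603 -0.486  0.05 ]
[ 0.5679 -0.2228  0.0057]
[ 0.6233 -0.1687  0.0075]
```

```bash
cat >> h.py <<'E'
from scipy.spatial.transform import Rotation as Ro
def plan(pos,rpy_deg):
    o=bot.get_obs();R=Ro.from_euler('xyz',o["orientation"]);T=Ro.from_euler('xyz',rpy_deg,degrees=True)
    print("shift",(R.inv().apply(np.array(pos)-o["position"])*1000).round(1),"turn",np.degrees((R.inv()*T).as_rotvec()).round(2))
    print("t",round(o["clock"],2),"pos",o["position"].round(4),"rpy",np.degrees(o["orientation"]).round(2),"F",o["force"].round(2),"w",round(o["width"],3))
E
python3 - <<'E'
from h import *
S=lambda x,y:(260+x/3.636,150+y/3.636); D=lambda x,y:(225+x/3.077,240+(y-327)/3.077)
for s,t in (((178,104),(192,348)),((239,78),(163,392))): print("handle",tri([("scene",*S(*s),None),("side",*D(*t),None)]).round(4))
plan([.50,.18,.26],[180,0,-3.5])
E
```

```text
handle [0.5398 0.1545 0.1009]
handle [0.546  0.2118 0.0987]
shift [-660.  -530.2  -48.1] turn [-5.000e-02  6.000e-02 -7.053e+01]
t 0.1 pos [ 0.1719 -0.6004  0.211 ] rpy [-1.800e+02  8.000e-02 -7.403e+01] F [-0.07  0.28  0.37] w 1.0
```

>>> move_arm:
  commands:
    - [0,[-660,-530,-48],[0,0,-70.5]]
    - [0,[-660,-530,-48],[0,0,-70.5]]
    - [0,[-660,-530,-48],[0,0,-70.5]]
    - [0,[-660,-530,-48],[0,0,-70.5]]
    - [0,[-660,-530,-48],[0,0,-70.5]]
    - [0,[-660,-530,-48],[0,0,-70.5]]
    - [0,[-660,-530,-48],[0,0,-70.5]]
    - [0,[-660,-530,-48],[0,0,-70.5]]

```text
clock: 0.9
position: [0.3267, -0.2307, 0.2345]
orientation: [-3.14, 0.0, -0.086]
force: [0.8, -0.6, -0.2]
width: 0.499
```

```bash
python3 -c "
from h import *
plan([.50,.18,.26],[180,0,-3.5])"
```

```text
shift [ 137.2 -424.2  -25. ] turn [-0.07  0.02 -1.45]
t 0.9 pos [ 0.3267 -0.2307  0.2345] rpy [-1.7993e+02  2.0000e-02 -4.9500e+00] F [ 0.77 -0.59 -0.24] w 0.499
```

>>> move_arm:
  commands:
    - [0,[137,-424,-25],[0,0,-1.5]]
    - [0,[137,-424,-25],[0,0,-1.5]]
    - [0,[137,-424,-25],[0,0,-1.5]]
    - [0,[137,-424,-25],[0,0,-1.5]]
    - [0,[137,-424,-25],[0,0,-1.5]]
    - [0,[137,-424,-25],[0,0,-1.5]]
    - [0,[137,-424,-25],[0,0,-1.5]]
    - [0,[137,-424,-25],[0,0,-1.5]]

```text
clock: 1.7
position: [0.4814, 0.1377, 0.2572]
orientation: [-3.141, 0.0, -0.06]
force: [0.5, -0.5, 0.0]
width: 0.505
```

Run:
```python
from h import *
import cv2,pickle
plan([.50,.18,.26],[180,0,-3.5])
c=bot.camera_params("wrist");p,d=bot.capture("wrist");cv2.imwrite("pics/w1.png",p[:,:,::-1]);np.save("pics/w1.npy",d);pickle.dump(c,open("w1.pkl","wb"))
print(c["camera_matrix"].round(1).tolist(),c["extrinsics"].round(3).tolist())
```

```text
shift [ 16.  -43.3  -2.7] turn [-0.06  0.02  0.07]
t 1.7 pos [0.4814 0.1377 0.2572] rpy [-1.7994e+02  2.0000e-02 -3.4300e+00] F [ 0.54 -0.53  0.03] w 0.505
[[303.6, 0.0, 278.8], [0.0, 303.6, 209.4], [0.0, 0.0, 1.0]] [[0.998, -0.057, -0.015, 0.486], [-0.059, -0.965, -0.257, 0.209], [-0.0, 0.258, -0.966, 0.429], [0.0, 0.0, 0.0, 1.0]]
```

View pics/w1.png

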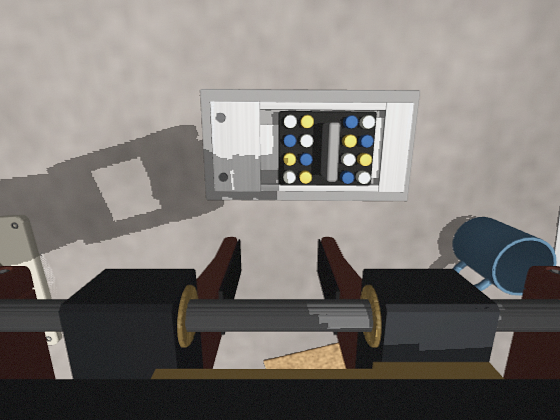

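The wrist view shows the handle top running from about (334,122) to (332,182), the plate corners at (200,90), (420,90), (408,201) and (207,201), and the lip inner edge at x≈384.

Run:
```python
from h import *
import cv2,pickle
c=pickle.load(open("w1.pkl","rb"));d=np.load("pics/w1.npy")
for q in((334,122),(332,182),(333,152)): print("handle z=.098",unproj("wrist",*q,z=.098,c=c).round(4), unproj("wrist",*q,d=d[q[1],q[0]],c=c).round(4))
for q in((200,90),(420,90),(408,201),(207,201)): print("plate",unproj("wrist",*q,z=.006,c=c).round(4))
S=lambda x,y:(260+x/3.636,150+y/3.636); D=lambda x,y:(225+x/3.077,240+(y-327)/3.077)
print("tri",tri([("scene",*S(208,91),None),("side",*D(178,370),None),("wrist",333,152,c)]))
plan([.543,.183,.15],[180,0,-3.7])
```

```text
handle z=.098 [0.5443 0.2116 0.098 ] [0.5451 0.2116 0.0936]
handle z=.098 [0.5413 0.1481 0.098 ] [0.5501 0.1384 0.0452]
handle z=.098 [0.5428 0.1806 0.098 ] [0.543  0.1805 0.0969]
plate [0.3864 0.263  0.006 ]
plate [0.673  0.2459 0.006 ]
plate [0.6648 0.0973 0.006 ]
plate [0.3776 0.1144 0.006 ]
tri [0.54271147 0.1820034  0.09943073]
shift [ 55.5 -42.4 108.5] turn [-0.3  -0.18  0.37]
t 1.75 pos [0.4848 0.1434 0.2581] rpy [-179.7    -0.18   -3.33] F [2.15 2.97 1.28] w 0.501
```

>>> move_arm:
  commands:
    - [0,[57,-39,0],[-0.3,-0.2,0]]
    - [0,[57,-39,60],[-0.3,-0.2,0]]
    - [0,[57,-39,100],[-0.3,-0.2,0]]
    - [0,[57,-39,118],[-0.3,-0.2,0]]
    - [0,[57,-39,118],[-0.3,-0.2,0]]
    - [0,[57,-39,118],[-0.3,-0.2,0]]

```text
clock: 2.35
position: [0.5444, 0.1796, 0.1406]
orientation: [3.141, 0.001, -0.058]
force: [-0.0, -0.9, 0.7]
width: 0.5
```

Run:
```python
from h import *
import cv2,pickle
plan([.543,.180,.090],[180,0,-3.3])
c=bot.camera_params("wrist");p,d=bot.capture("wrist");cv2.imwrite("pics/w2.png",p[:,:,::-1]);pickle.dump(c,open("w2.pkl","wb"))
print(c["extrinsics"].round(3).tolist())
plan([.543,.180,.090],[180,0,-3.3])
```

```text
shift [-1.4 -0.4 50.6] turn [ 0.01  0.06 -0.03]
t 2.35 pos [0.5444 0.1796 0.1406] rpy [ 1.7999e+02  6.0000e-02 -3.3300e+00] F [-0.   -0.91  0.71] w 0.5
[[0.998, -0.056, -0.016, 0.549], [-0.058, -0.964, -0.258, 0.251], [-0.001, 0.259, -0.966, 0.312], [0.0, 0.0, 0.0, 1.0]]
shift [-2.2 -0.1 51.7] turn [-0.04 -0.06 -0.04]
t 2.4 pos [0.5451 0.1797 0.1417] rpy [-1.7996e+02 -6.0000e-02 -3.3400e+00] F [0.2  0.13 0.6 ] w 0.5
```

View pics/w2.png

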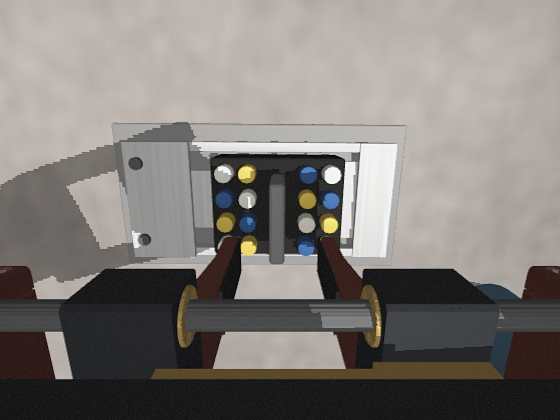

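The wrist view shows the handle (x≈277, rows 174–263) centred between the fingertips (230 and 328), the keeper edge at x≈190 and the lip edge at x≈358. I'll descend.

>>> move_arm:
  commands:
    - [0,[-2,0,25],[0,0,0]]
    - [0,[-2,0,40],[0,0,0]]
    - [0,[-2,0,47],[0,0,0]]
    - [0,[-2,0,50.5],[0,0,0]]
    - [0,[-2,0,50.5],[0,0,0]]
    - [0,[-2,0,50.5],[0,0,0]]

```text
clock: 3.0
position: [0.5437, 0.18, 0.0919]
orientation: [-3.141, -0.002, -0.058]
force: [0.2, 0.4, 0.4]
width: 0.502
```

Run:
```python
from h import *
import pickle
c=pickle.load(open("w2.pkl","rb"))
for q,z in(((277.5,174),.098),((277.5,263),.098),((190,143),.026),((196,262),.026),((359,143),.022),((354,262),.022)):
    w=unproj("wrist",*q,z=z,c=c); R=Ro.from_euler('z',-3.4,degrees=True); print(w.round(4), "dock",R.inv().apply(w-[.5435,.1795,0]).round(4))
plan([.543,.180,.091],[180,0,-3.3])
```

```text
[0.5463 0.2191 0.098 ] dock [0.0004 0.0397 0.098 ]
[0.5422 0.1507 0.098 ] dock [ 0.0004 -0.0288  0.098 ]
[0.4664 0.2419 0.026 ] dock [-0.0807  0.0577  0.026 ]
[0.4566 0.1231 0.026 ] dock [-0.0834 -0.0615  0.026 ]
[0.6231 0.2326 0.022 ] dock [0.0763 0.0578 0.022 ]
[0.6191 0.1118 0.022 ] dock [ 0.0795 -0.0631  0.022 ]
shift [-0.7  0.   0.9] turn [-0.05 -0.12 -0.04]
t 3.0 pos [0.5437 0.18   0.0919] rpy [-1.7995e+02 -1.2000e-01 -3.3400e+00] F [0.24 0.38 0.45] w 0.502
```

>>> move_arm:
  commands:
    - [0,[-0.5,0,1],[0,0,0]]
    - [1,[-0.5,0,1],[0,0,0]]
    - [1,[-0.5,0,1],[0,0,0]]
    - [1,[-0.5,0,1],[0,0,0]]
    - [1,[-0.5,0,1],[0,0,0]]
    - [1,[-0.5,0,1],[0,0,0]]
    - [1,[-0.5,0,1],[0,0,0]]
    - [1,[-0.5,0,1],[0,0,0]]
  force: 35

```text
clock: 3.8
position: [0.5432, 0.18, 0.0908]
orientation: [-3.141, -0.002, -0.058]
force: [0.1, 0.7, -0.3]
width: 0.005
```

Run:
```python
from h import *
plan([.543,.180,.091],[180,0,-3.4])
o=bot.get_obs();print(o["ft_torque"])
```

```text
shift [-0.2  0.  -0.2] turn [-0.05 -0.12  0.06]
t 3.8 pos [0.5432 0.18   0.0908] rpy [-1.7995e+02 -1.2000e-01 -3.3400e+00] F [ 0.07  0.68 -0.26] w 0.005
[-0.00437805 -0.07418117  0.04532413]
```

The width of 0.005 means the fingers shut on nothing, where 0.136 was expected. I need to look.

Run:
```python
from h import *
import cv2,pickle
c=bot.camera_params("wrist");p,d=bot.capture("wrist")
s,_=bot.capture("scene"); t,_=bot.capture("side")
a=cv2.resize(p[:,:,::-1],(400,300));b=cv2.resize(s[130:250,240:390,::-1],(400,320));e=cv2.resize(t[200:320,200:360,::-1],(400,300))
f=np.zeros((620,800,3),np.uint8);f[:300,:400]=a;f[:320,400:]=b;f[320:,:400]=e
cv2.imwrite("pics/m1.png",f[:600])
```

```text
(no output)
```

View pics/m1.png

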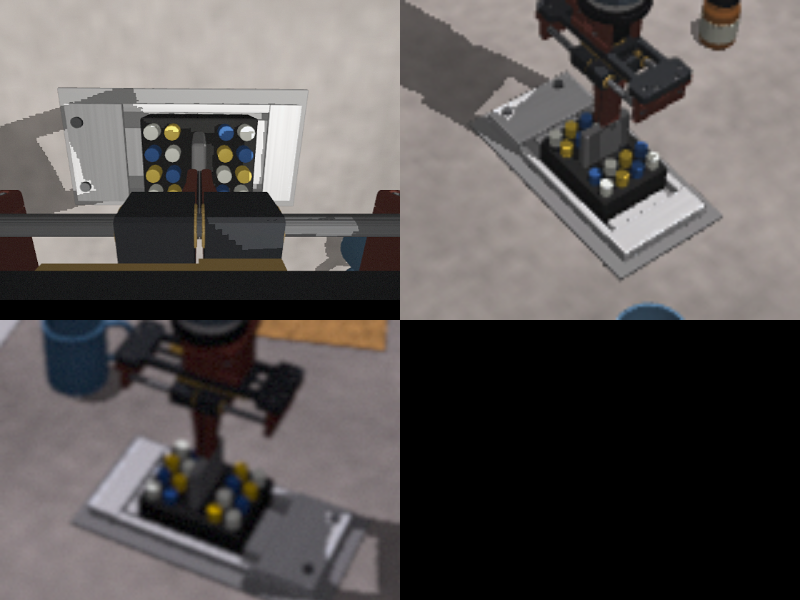

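The fingers are shut near the handle but not on it. They are either above it or beside it, and depth will tell which.

Run:
```python
from h import *
import cv2
plan([.543,.180,.091],[180,0,-3.4])
c=bot.camera_params("wrist");p,d=bot.capture("wrist")
for u,v in((280,190),(280,200),(280,210),(280,220),(280,230),(270,240),(270,250),(290,240),(290,255)):
    print("w",u,v,p[v,u],unproj("wrist",u,v,d=d[v,u],c=c).round(4))
p2,d2=bot.capture("scene")
for v in range(158,196,3):
    u=240+int(607*150/400-150); print("s",u,v,p2[v,u],unproj("scene",u,v,d=d2[v,u]).round(4))
a=cv2.resize(p[170:290,210:360,::-1],(400,320),interpolation=cv2.INTER_CUBIC);b=cv2.resize(p2[155:205,295:345,::-1],(400,400),interpolation=cv2.INTER_CUBIC)
f=np.zeros((400,800,3),np.uint8);f[:320,:400]=a;f[:,400:]=b;cv2.imwrite("pics/m2.png",f)
```

```text
shift [-0.2  0.  -0.2] turn [-0.05 -0.12  0.06]
t 3.95 pos [0.5432 0.18   0.0908] rpy [-1.7995e+02 -1.2000e-01 -3.3400e+00] F [ 0.39 -0.35 -0.22] w 0.007
w 280 190 [65 65 64] [0.5464 0.2118 0.0672]
w 280 200 [74 73 72] [0.5462 0.2112 0.0935]
w 280 210 [106 105 105] [0.5459 0.2062 0.0967]
w 280 220 [107 105 104] [0.5456 0.2003 0.0968]
w 280 230 [106 105 104] [0.5453 0.1943 0.0967]
w 270 240 [56 30 29] [0.5396 0.1922 0.1064]
w 270 250 [56 34 27] [0.5399 0.192  0.1201]
w 290 240 [57 36 29] [0.5505 0.1913 0.1059]
w 290 255 [59 36 32] [0.5498 0.1912 0.1261]
s 317 158 [22 27 32] [0.566  0.1537 0.2046]
s 317 161 [56 47 31] [0.5685 0.152  0.1962]
s 317 164 [45 27 24] [0.5526 0.1689 0.1617]
s 317 167 [46 29 26] [0.5519 0.1705 0.1482]
s 317 170 [48 28 27] [0.55   0.1732 0.1327]
s 317 173 [46 28 25] [0.5515 0.1726 0.122 ]
s 317 176 [60 33 32] [0.5516 0.1733 0.1091]
s 317 179 [68 68 68] [0.5451 0.1809 0.0858]
s 317 182 [66 65 66] [0.5497 0.1772 0.0792]
s 317 185 [66 65 66] [0.5494 0.1783 0.0651]
s 317 188 [51 51 51] [0.5475 0.1813 0.048 ]
s 317 191 [142 142 134] [0.5651 0.1642 0.0618]
s 317 194 [92 91 87] [0.5704 0.1597 0.0563]
```

View pics/m2.png

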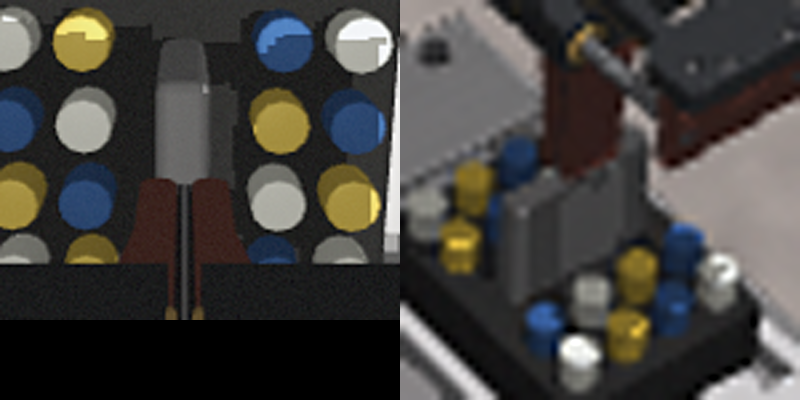

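Run:
```python
from h import *
import cv2,pickle
c=pickle.load(open("w1.pkl","rb"));d=np.load("pics/w1.npy")
print("w1 TCP .4814 .1377 .2572 expected tips z .232")
for u in (228,232,236,240,320,325,330):
  for v in(236,242,250,270): print(u,v,unproj("wrist",u,v,d=d[v,u],c=c).round(4))
c=bot.camera_params("wrist");p,d=bot.capture("wrist")
for v in(236,238,240,244): print(v,[(u,unproj("wrist",u,v,d=d[v,u],c=c).round(3).tolist()) for u in range(256,304,6)])
```

```text
w1 TCP .4814 .1377 .2572 expected tips z .232
228 236 [ 0.4006  0.0571 -0.0016]
228 242 [0.4553 0.151  0.2753]
228 250 [0.4572 0.1511 0.2869]
228 270 [0.46   0.1492 0.3058]
232 236 [ 0.4068  0.057  -0.0008]
232 242 [0.4574 0.1507 0.2748]
232 250 [0.459  0.1505 0.2857]
232 270 [0.4602 0.1451 0.2974]
236 236 [ 0.4126  0.0563 -0.0018]
236 242 [0.4589 0.1492 0.271 ]
236 250 [0.4606 0.1494 0.2833]
236 270 [0.4599 0.1392 0.2854]
240 236 [ 0.4188  0.0562 -0.0009]
240 242 [ 4.18e-01  4.70e-02 -1.00e-04]
240 250 [0.46   0.1426 0.2669]
240 270 [0.4595 0.1321 0.2709]
320 236 [ 5.386e-01  4.920e-02 -5.000e-04]
320 242 [0.5054 0.1462 0.2705]
320 250 [0.5044 0.1448 0.2784]
320 270 [0.5036 0.1351 0.2824]
325 236 [0.546 0.049 0.   ]
325 242 [0.5074 0.1484 0.2764]
325 250 [0.5062 0.1472 0.2845]
325 270 [0.5041 0.1427 0.2978]
330 236 [ 0.5536  0.0483 -0.0007]
330 242 [0.51   0.1483 0.2766]
330 250 [0.5084 0.148  0.2866]
330 270 [0.5051 0.1471 0.3068]
236 [(256, [0.526, 0.173, 0.045]), (262, [0.531, 0.173, 0.045]), (268, [0.538, 0.19, 0.094]), (274, [0.542, 0.191, 0.097]), (280, [0.545, 0.19, 0.096]), (286, [0.549, 0.19, 0.096]), (292, [0.553, 0.171, 0.045]), (298, [0.558, 0.171, 0.045])]
238 [(256, [0.526, 0.171, 0.045]), (262, [0.531, 0.171, 0.045]), (268, [0.538, 0.192, 0.103]), (274, [0.542, 0.192, 0.102]), (280, [0.545, 0.189, 0.097]), (286, [0.548, 0.192, 0.103]), (292, [0.552, 0.191, 0.103]), (298, [0.558, 0.169, 0.044])]
240 [(256, [0.526, 0.17, 0.045]), (262, [0.535, 0.192, 0.106]), (268, [0.538, 0.192, 0.106]), (274, [0.542, 0.191, 0.105]), (280, [0.545, 0.19, 0.102]), (286, [0.548, 0.192, 0.107]), (292, [0.552, 0.192, 0.107]), (298, [0.558, 0.168, 0.045])]
244 [(256, [0.526, 0.166, 0.045]), (262, [0.535, 0.192, 0.112]), (268, [0.539, 0.192, 0.111]), (274, [0.542, 0.192, 0.112]), (280, [0.545, 0.19, 0.109]), (286, [0.548, 0.192, 0.113]), (292, [0.551, 0.192, 0.113]), (298, [0.558, 0.164, 0.045])]
```

Both cameras show the fingertips at z≈0.10 while the reported TCP is at 0.091. The tips therefore stand about 9 mm behind the TCP, not 25 mm ahead as the text says. The handle top at 0.097 agrees with the text. I'll trust the cameras, so I open and go 32 mm deeper, watching the force.

>>> move_arm:
  commands:
    - [0,[0,0,0],[0,0,0]]
    - [0,[0,0,0],[0,0,0]]
    - [0,[0,0,0],[0,0,0]]
    - [0,[0,0,0],[0,0,0]]
    - [0,[0,0,10],[0,0,0]]
    - [0,[0,0,20],[0,0,0]]
    - [0,[0,0,25],[0,0,0]]
    - [0,[0,0,25],[0,0,0]]
  force: 35

```text
clock: 4.9
position: [0.5423, 0.1797, 0.0644]
orientation: [-3.142, 0.0, -0.058]
force: [1.0, -0.2, -1.3]
width: 0.502
```

Run:
```python
from h import *
c=bot.camera_params("wrist");p,d=bot.capture("wrist")
plan([.5435,.180,.059],[180,0,-3.4])
# finger pixels: reddish & unprojected z, lowest
m=(p[...,0].astype(int)-p[...,2]>18)&(p[...,0]<90)&(d>0)&(d<.3)
v,u=np.where(m);P=np.array([unproj("wrist",a,b,d=d[b,a],c=c) for a,b in zip(u,v)])
k=P[:,1]>.15;P=P[k];i=P[:,2].argsort()[:40];print(len(P),P[i[::5]].round(4))
for s in(P[:,0]<.543,P[:,0]>.543): Q=P[s&(P[:,2]<.10)];print(len(Q),Q.min(0).round(4) if len(Q) else'',Q.max(0).round(4) if len(Q) else '')
```

```text
shift [ 0.7 -0.2  6. ] turn [-0.02 -0.03  0.06]
t 4.95 pos [0.5428 0.1799 0.065 ] rpy [-1.7998e+02 -3.0000e-02 -3.3400e+00] F [ 1.08 -0.58 -0.07] w 0.502
14992 [[0.5998 0.1605 0.0433]
 [0.5182 0.2037 0.0437]
 [0.5723 0.1958 0.0439]
 [0.5199 0.1534 0.044 ]
 [0.5252 0.2088 0.0442]
 [0.5995 0.1617 0.0443]
 [0.5967 0.1663 0.0444]
 [0.4984 0.1786 0.0444]]
367 [0.4846 0.1509 0.0437] [0.5269 0.2218 0.1   ]
359 [0.5622 0.1511 0.0433] [0.5998 0.1967 0.1   ]
```

>>> move_arm:
  commands:
    - [0,[0.5,0,3],[0,0,0]]
    - [0,[0.5,0,5.5],[0,0,0]]
    - [1,[0.5,0,5.5],[0,0,0]]
    - [1,[0.5,0,5.5],[0,0,0]]
    - [1,[0.5,0,5.5],[0,0,0]]
    - [1,[0.5,0,5.5],[0,0,0]]
    - [1,[0.5,0,5.5],[0,0,0]]
  force: 35

```text
clock: 5.65
position: [0.5432, 0.1799, 0.0596]
orientation: [-3.141, -0.0, -0.058]
force: [-0.5, 0.8, 1.1]
width: 0.136
```

Run:
```python
from h import *
plan([.5435,.180,.059],[180,0,-3.4])
o=bot.get_obs();print(o["ft_torque"])
```

```text
shift [ 0.3 -0.2  0.6] turn [-0.02 -0.03  0.06]
t 5.65 pos [0.5432 0.1799 0.0596] rpy [-1.7998e+02 -3.0000e-02 -3.3400e+00] F [-0.48  0.76  1.12] w 0.136
[ 0.03147231  0.03601976 -0.01712702]
```

Gripped: the width of 0.136 matches 12 mm. I'll slide back toward the buffer in small steps.

>>> move_arm:
  commands:
    - [1,[-2,0,0],[0,0,0]]
    - [1,[-4,0,0],[0,0,0]]
    - [1,[-6,0,0],[0,0,0]]
    - [1,[-8,0,0],[0,0,0]]
    - [1,[-8,0,0],[0,0,0]]
    - [1,[-8,0,0],[0,0,0]]

```text
clock: 6.25
position: [0.5348, 0.1803, 0.0596]
orientation: [-3.141, 0.0, -0.058]
force: [-1.4, 0.4, 0.9]
width: 0.137
```

```bash
cat > s.py <<'E'
from h import *
o=bot.get_obs();R=Ro.from_euler('xyz',o["orientation"])
print(round(o["clock"],2),o["position"].round(4),np.degrees(o["orientation"]).round(2),"Fw",o["force"].round(2),"Fdock",Ro.from_euler('z',-3.4,degrees=True).inv().apply(o["force"]).round(2),"T",o["ft_torque"].round(3),"w",round(o["width"],3))
E
python3 s.py
```

```text
6.25 [0.5348 0.1803 0.0596] [-1.7998e+02  1.0000e-02 -3.3400e+00] Fw [-1.39  0.38  0.9 ] Fdock [-1.41  0.3   0.9 ] T [0.049 0.078 0.002] w 0.137
```

>>> move_arm:
  commands:
    - [1,[-1,0,0],[0,0,0]]
    - [1,[-2,0,0],[0,0,0]]
    - [1,[-3,0,0],[0,0,0]]
    - [1,[-3,0,0],[0,0,0]]

```text
clock: 6.65
position: [0.5317, 0.1805, 0.0596]
orientation: [-3.141, 0.0, -0.058]
force: [0.6, -0.4, -0.8]
width: 0.136
```

>>> move_arm:
  commands:
    - [1,[-0.5,0,0],[0,0,0]]
    - [1,[-1,0,0],[0,0,0]]
    - [1,[-1,0,0],[0,0,0]]

```text
clock: 6.95
position: [0.5307, 0.1806, 0.0597]
orientation: [-3.141, 0.0, -0.058]
force: [1.2, -0.1, -0.8]
width: 0.137
```

```bash
python3 s.py
```

```text
6.95 [0.5307 0.1806 0.0597] [-1.7998e+02  1.0000e-02 -3.3400e+00] Fw [ 1.16 -0.07 -0.79] Fdock [ 1.16  0.   -0.79] T [-0.058 -0.298  0.045] w 0.137
```

>>> move_arm:
  commands:
    - [1,[-0.5,0,0],[0,0,0]]
    - [1,[-0.5,0,0],[0,0,0]]
    - [1,[-0.5,0,0],[0,0,0]]

```text
clock: 7.25
position: [0.5301, 0.1806, 0.0596]
orientation: [-3.141, 0.0, -0.058]
force: [1.1, 0.7, -0.6]
width: 0.131
```

```bash
python3 s.py
```

```text
7.25 [0.5301 0.1806 0.0596] [-1.7999e+02  2.0000e-02 -3.3400e+00] Fw [ 1.08  0.7  -0.61] Fdock [ 1.04  0.76 -0.61] T [ 0.025 -0.226 -0.03 ] w 0.131
```

>>> move_arm:
  commands:
    - [1,[-0.5,0,0],[0,0,0]]
    - [1,[-0.5,0,0],[0,0,0]]
    - [1,[-0.5,0,0],[0,0,0]]

```text
clock: 7.55
position: [0.5295, 0.1806, 0.0597]
orientation: [-3.141, 0.0, -0.058]
force: [0.3, -0.3, -0.2]
width: 0.133
```

```bash
python3 s.py
```

```text
7.55 [0.5295 0.1806 0.0597] [-1.7998e+02  3.0000e-02 -3.3400e+00] Fw [ 0.31 -0.25 -0.18] Fdock [ 0.32 -0.23 -0.18] T [ 0.019 -0.248 -0.06 ] w 0.133
```

>>> move_arm:
  commands:
    - [1,[-0.5,0,0],[0,0,0]]
    - [1,[-0.5,0,0],[0,0,0]]
    - [1,[-0.5,0,0],[0,0,0]]

```text
clock: 7.85
position: [0.5291, 0.1807, 0.0596]
orientation: [-3.141, 0.0, -0.058]
force: [0.8, 0.2, -1.2]
width: 0.139
```

>>> move_arm:
  commands:
    - [1,[-0.5,0,0],[0,0,0]]
    - [1,[-0.5,0,0],[0,0,0]]
    - [1,[-0.5,0,0],[0,0,0]]

```text
clock: 8.15
position: [0.5289, 0.1807, 0.0598]
orientation: [-3.141, -0.0, -0.058]
force: [3.5, 0.1, -1.4]
width: 0.137
```

```bash
python3 s.py
```

```text
8.15 [0.5289 0.1807 0.0598] [-1.7998e+02 -2.0000e-02 -3.3400e+00] Fw [ 3.49  0.09 -1.44] Fdock [ 3.48  0.3  -1.44] T [-0.167 -0.599 -0.051] w 0.137
```

>>> move_arm:
  commands:
    - [1,[-0.4,0,0],[0,0,0]]
    - [1,[-0.4,0,0],[0,0,0]]
    - [1,[-0.4,0,0],[0,0,0]]

```text
clock: 8.45
position: [0.5287, 0.1807, 0.0598]
orientation: [-3.141, -0.001, -0.058]
force: [2.6, -1.5, -1.3]
width: 0.134
```

```bash
python3 s.py; python3 s.py
```

```text
8.45 [0.5287 0.1807 0.0598] [-1.7997e+02 -4.0000e-02 -3.3400e+00] Fw [ 2.6  -1.55 -1.34] Fdock [ 2.69 -1.39 -1.34] T [-0.195 -0.739 -0.037] w 0.134
8.45 [0.5287 0.1807 0.0598] [-1.7997e+02 -4.0000e-02 -3.3400e+00] Fw [ 2.6  -1.55 -1.34] Fdock [ 2.69 -1.39 -1.34] T [-0.195 -0.739 -0.037] w 0.134
```

The buffer is felt: about 3–4 N, torque rising with each step, after 14.5 mm of travel against a predicted ~13.5. Next is a small 2° tip. I'll use it to check whether the reported TCP rotates rigidly with the hand by comparing with the wrist camera's extrinsics.

```bash
cat > rig.py <<'E'
from h import *
o=bot.get_obs();T=np.eye(4);T[:3,:3]=Ro.from_euler('xyz',o["orientation"]).as_matrix();T[:3,3]=o["position"]
r=np.linalg.inv(T)@bot.camera_params("wrist")["extrinsics"];print("cam in tool",(r[:3,3]*1000).round(2))
E
python3 rig.py
```

```text
cam in tool [   0.47  -71.11 -171.76]
```

>>> move_arm:
  commands:
    - [1,[-0.6,0,-1],[0,0.5,0]]
    - [1,[-1.2,0,-2],[0,1,0]]
    - [1,[-1.8,0,-3],[0,1.5,0]]
    - [1,[-2.4,0,-3.9],[0,2,0]]
    - [1,[-2.4,0,-3.9],[0,2,0]]

```text
clock: 8.95
position: [0.5264, 0.181, 0.0639]
orientation: [-3.141, -0.037, -0.058]
force: [4.5, -1.2, -4.4]
width: 0.133
```

```bash
python3 rig.py; python3 s.py
```

```text
cam in tool [   0.4   -71.11 -171.7 ]
8.95 [0.5264 0.181  0.0639] [-179.96   -2.1    -3.32] Fw [ 4.52 -1.23 -4.41] Fdock [ 4.58 -0.96 -4.41] T [-0.342 -1.207 -0.024] w 0.133
```

>>> move_arm:
  commands:
    - [1,[0.3,0,-0.5],[0,0.2,0]]
    - [1,[-0.5,0,-2.7],[0,1.3,0]]
    - [1,[-1.1,0,-3.9],[0,2.0,0]]
    - [1,[-1.7,0,-5.1],[0,2.6,0]]
    - [1,[-1.7,0,-5.1],[0,2.6,0]]

```text
clock: 9.45
position: [0.5241, 0.1811, 0.0691]
orientation: [-3.141, -0.083, -0.058]
force: [3.5, -0.7, -4.4]
width: 0.133
```

```bash
python3 s.py
```

```text
9.45 [0.5241 0.1811 0.0691] [-179.97   -4.73   -3.31] Fw [ 3.47 -0.71 -4.38] Fdock [ 3.51 -0.5  -4.38] T [-0.236 -0.977 -0.046] w 0.133
```

>>> move_arm:
  commands:
    - [1,[-0.3,0,-1.3],[0,0.7,0]]
    - [1,[-0.8,0,-2.6],[0,1.4,0]]
    - [1,[-1.2,0,-3.8],[0,2.1,0]]
    - [1,[-1.7,0,-5.0],[0,2.8,0]]
    - [1,[-1.7,0,-5.0],[0,2.8,0]]

```text
clock: 9.95
position: [0.5216, 0.1813, 0.074]
orientation: [-3.141, -0.132, -0.057]
force: [1.5, 0.0, -4.1]
width: 0.137
```

```bash
python3 s.py
python3 - <<'E'
from h import *
import cv2
s,_=bot.capture("scene"); t,_=bot.capture("side")
f=np.hstack([cv2.resize(s[150:240,270:370,::-1],(400,360),interpolation=cv2.INTER_CUBIC),cv2.resize(t[235:325,225:325+30,::-1],(400,277),interpolation=cv2.INTER_CUBIC)[:360] if 0 else cv2.resize(t[235:325,230:330,::-1],(400,360),interpolation=cv2.INTER_CUBIC)])
cv2.imwrite("pics/tip.png",f)
E
```

```text
9.95 [0.5216 0.1813 0.074 ] [-179.97   -7.54   -3.29] Fw [ 1.52  0.04 -4.07] Fdock [ 1.51  0.13 -4.07] T [-0.103 -0.561 -0.022] w 0.137
```

View pics/tip.png

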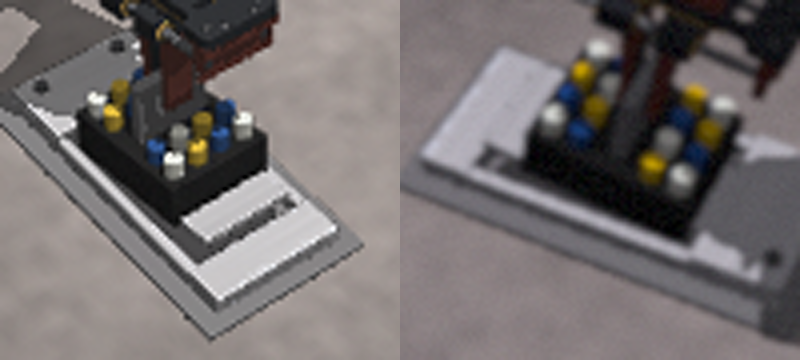

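The tongue now stands clearly above and inside the lip, at about (240,205) with the lip at (270,265), and the forces are low. I'll draw it out.

>>> move_arm:
  commands:
    - [1,[3,0,0.3],[0,0,0]]
    - [1,[7,0,0.7],[0,0,0]]
    - [1,[12,0,1.1],[0,0,0]]
    - [1,[18,0,1.6],[0,0,0]]
    - [1,[18,0,1.6],[0,0,0]]

```text
clock: 10.55
position: [0.541, 0.1802, 0.0748]
orientation: [-3.141, -0.132, -0.058]
force: [0.5, 0.8, -2.7]
width: 0.138
```

```bash
python3 s.py
```

```text
10.55 [0.541  0.1802 0.0748] [-179.95   -7.56   -3.32] Fw [ 0.53  0.78 -2.66] Fdock [ 0.49  0.81 -2.66] T [-0.033  0.1    0.016] w 0.138
```

>>> move_arm:
  commands:
    - [1,[6,0,0.4],[0,0,0]]
    - [1,[13,0,0.9],[0,0,0]]
    - [1,[20,0,1.4],[0,0,0]]
    - [1,[27,0,1.9],[0,0,0]]
    - [1,[33,0,2.2],[0,0,0]]
    - [1,[33,0,2.2],[0,0,0]]

```text
clock: 11.15
position: [0.5751, 0.1784, 0.0772]
orientation: [-3.14, -0.133, -0.058]
force: [1.5, 0.1, -2.7]
width: 0.141
```

```bash
python3 s.py
python3 - <<'E'
from h import *
plan([.5745,.178,.18],[180,0,-3.4])
E
```

```text
11.15 [0.5751 0.1784 0.0772] [-179.93   -7.62   -3.35] Fw [ 1.47  0.08 -2.69] Fdock [ 1.46  0.17 -2.69] T [-0.051  0.1    0.035] w 0.141
shift [  13.1    0.3 -102. ] turn [-0.07 -7.62  0.06]
t 11.15 pos [0.5751 0.1784 0.0772] rpy [-179.93   -7.62   -3.35] F [ 1.47  0.08 -2.69] w 0.141
```

>>> move_arm:
  commands:
    - [1,[1.3,0,-10],[0,0,0]]
    - [1,[4,0,-30],[0,0,0]]
    - [1,[7,0,-55],[0,-3,0]]
    - [1,[10.5,0,-80],[0,-6,0]]
    - [1,[13.1,0,-102],[0,-7.6,0]]
    - [1,[13.1,0,-102],[0,-7.6,0]]

```text
clock: 11.75
position: [0.5773, 0.1789, 0.1839]
orientation: [-3.138, -0.007, -0.059]
force: [0.2, -1.0, -2.8]
width: 0.137
```

```bash
python3 s.py
python3 - <<'E'
from h import *
plan([.5615,-.2187,.18],[180,0,13])
E
```

```text
11.75 [0.5773 0.1789 0.1839] [-179.79   -0.4    -3.35] Fw [ 0.19 -0.98 -2.78] Fdock [ 0.24 -0.97 -2.78] T [-0.046 -0.118  0.03 ] w 0.137
shift [  7.4 397.9   2.5] turn [ -0.15  -0.42 -16.35]
t 11.75 pos [0.5773 0.1789 0.1839] rpy [-179.79   -0.4    -3.35] F [ 0.19 -0.98 -2.78] w 0.137
```

>>> move_arm:
  commands:
    - [1,[0.5,20,0],[0,0,-1]]
    - [1,[1,55,0],[0,0,-3]]
    - [1,[2,100,0],[0,0,-5]]
    - [1,[3,145,0],[0,0,-7]]
    - [1,[4,190,0],[0,0,-9]]
    - [1,[5,235,0],[0,0,-11]]
    - [1,[6,280,0],[0,0,-13]]
    - [1,[6.5,320,0],[0,0,-15]]

```text
clock: 12.55
position: [0.5637, -0.1426, 0.1816]
orientation: [-3.14, -0.007, 0.204]
force: [-0.1, 0.7, -2.5]
width: 0.131
```

Run:
```python
from h import *
plan([.5615,-.2187,.18],[180,0,13])
```

```text
shift [-17.6  74.1   1.4] turn [-0.1  -0.38 -1.28]
t 12.55 pos [ 0.5637 -0.1426  0.1816] rpy [-179.9    -0.38   11.72] F [-0.13  0.71 -2.47] w 0.131
```

>>> move_arm:
  commands:
    - [1,[-6,25,0.5],[0,-0.2,-0.6]]
    - [1,[-12,50,1],[0,-0.4,-1.3]]
    - [1,[-16,66,1.4],[0,-0.4,-1.3]]
    - [1,[-17.6,74,1.4],[0,-0.4,-1.3]]
    - [1,[-17.6,74,1.4],[0,-0.4,-1.3]]
    - [1,[-17.6,74,1.4],[0,-0.4,-1.3]]

```text
clock: 13.15
position: [0.5613, -0.2177, 0.1798]
orientation: [-3.139, 0.0, 0.227]
force: [0.0, 0.4, -3.1]
width: 0.136
```

Run:
```python
from h import *
import cv2,pickle
plan([.5615,-.2187,.066],[180,0,13])
s,ds=bot.capture("scene"); t,_=bot.capture("side")
f=np.hstack([cv2.resize(s[210:330,150:270,::-1],(400,400),interpolation=cv2.INTER_CUBIC),cv2.resize(t[130:230,270:370,::-1],(400,400),interpolation=cv2.INTER_CUBIC)])
cv2.imwrite("pics/mat.png",f)
```

```text
shift [ -0.    1.3 113.8] turn [-0.13  0.03  0.03]
t 13.15 pos [ 0.5613 -0.2177  0.1798] rpy [-1.7987e+02  3.0000e-02  1.3030e+01] F [ 0.05  0.45 -3.08] w 0.136
```

View pics/mat.png

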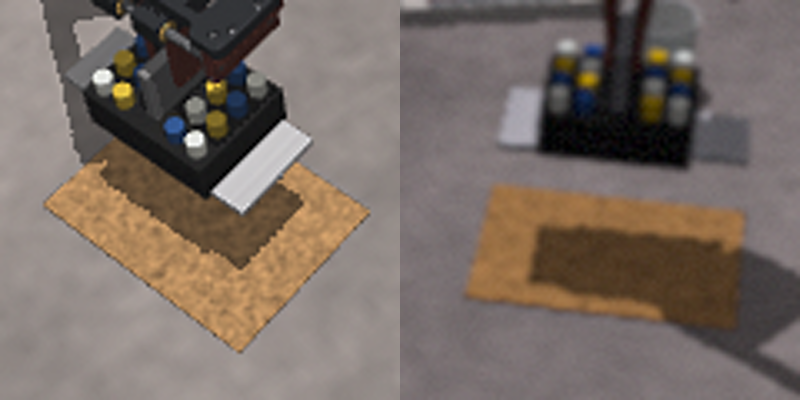

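The block hangs level and lines up with the mat, its shadow inside the outline. I'll lower it.

>>> move_arm:
  commands:
    - [1,[0,1,15],[-0.1,0,0]]
    - [1,[0,1,40],[-0.1,0,0]]
    - [1,[0,1,70],[-0.1,0,0]]
    - [1,[0,1,95],[-0.1,0,0]]
    - [1,[0,1,108],[-0.1,0,0]]
    - [1,[0,1,115],[-0.1,0,0]]
    - [1,[0,1,117],[-0.1,0,0]]
    - [1,[0,1,117],[-0.1,0,0]]

```text
clock: 14.05
position: [0.5622, -0.2184, 0.0634]
orientation: [3.141, -0.0, 0.228]
force: [-0.9, -0.4, -2.5]
width: 0.131
```

Run:
```python
from h import *
plan([.5610,-.2187,.058],[180,0,13])
```

```text
shift [-1.2  0.1  5.4] turn [ 0.02 -0.02  0.08]
t 14.05 pos [ 0.5622 -0.2184  0.0634] rpy [ 1.7998e+02 -2.0000e-02  1.3080e+01] F [-0.86 -0.42 -2.54] w 0.131
```

>>> move_arm:
  commands:
    - [1,[-1,0,1.5],[0,0,0]]
    - [1,[-1,0,3],[0,0,0]]
    - [1,[-1,0,4],[0,0,0]]
    - [1,[-1,0,4.5],[0,0,0]]
    - [1,[-1,0,4.5],[0,0,0]]

```text
clock: 14.55
position: [0.5613, -0.2186, 0.059]
orientation: [3.141, -0.001, 0.228]
force: [-0.1, 0.3, -2.4]
width: 0.136
```

>>> move_arm:
  commands:
    - [1,[0,0,0.4],[0,0,0]]
    - [1,[0,0,0.8],[0,0,0]]
    - [1,[0,0,0.8],[0,0,0]]

```text
clock: 14.85
position: [0.5612, -0.2186, 0.0582]
orientation: [3.141, -0.0, 0.228]
force: [-0.3, -0.9, -2.7]
width: 0.134
```

```bash
python3 s.py
```

```text
14.85 [ 0.5612 -0.2186  0.0582] [ 1.7998e+02 -3.0000e-02  1.3080e+01] Fw [-0.27 -0.89 -2.67] Fdock [-0.22 -0.91 -2.67] T [ 0.002 -0.115  0.014] w 0.134
```

>>> move_arm:
  commands:
    - [1,[0,0,0.5],[0,0,0]]
    - [1,[0,0,0.5],[0,0,0]]
    - [1,[0,0,0.5],[0,0,0]]

```text
clock: 15.15
position: [0.5613, -0.2186, 0.0577]
orientation: [3.141, -0.001, 0.228]
force: [0.4, 0.2, -2.2]
width: 0.132
```

>>> move_arm:
  commands:
    - [1,[0,0,0.4],[0,0,0]]
    - [1,[0,0,0.4],[0,0,0]]
    - [1,[0,0,0.4],[0,0,0]]

```text
clock: 15.45
position: [0.5613, -0.2187, 0.0577]
orientation: [3.141, -0.001, 0.228]
force: [-1.9, 0.1, 3.0]
width: 0.131
```

```bash
python3 s.py
```

```text
15.45 [ 0.5613 -0.2187  0.0577] [ 1.7997e+02 -4.0000e-02  1.3080e+01] Fw [-1.88  0.12  2.96] Fdock [-1.88  0.01  2.96] T [0.074 0.292 0.   ] w 0.131
```

It touched down at TCP z 0.0577, exactly as predicted, with Fz now positive. I'll open and retreat straight up.

>>> move_arm:
  commands:
    - [0.4,[0,0,0],[0,0,0]]
    - [0.2,[0,0,0],[0,0,0]]
    - [0.2,[0,0,0],[0,0,0]]
    - [0.2,[0,0,0],[0,0,0]]
    - [0.2,[0,0,-10],[0,0,0]]
    - [0.2,[0,0,-40],[0,0,0]]
    - [0.2,[0,0,-85],[0,0,0]]
    - [0.2,[0,0,-130],[0,0,0]]

```text
clock: 16.25
position: [0.5607, -0.2184, 0.1892]
orientation: [-3.141, 0.0, 0.228]
force: [0.4, -0.5, -0.2]
width: 0.402
```

>>> move_arm:
  commands:
    - [0.2,[-40,0,-10],[0,0,0]]
    - [0.2,[-90,0,-10],[0,0,0]]
    - [0.2,[-130,0,-10],[0,0,0]]
    - [0.2,[-140,0,-10],[0,0,0]]
    - [0.2,[-140,0,-10],[0,0,0]]

```text
clock: 16.75
position: [0.4236, -0.2505, 0.2001]
orientation: [3.141, -0.001, 0.226]
force: [0.4, -0.6, -0.4]
width: 0.4
```

```bash
python3 s.py
python3 - <<'E'
from h import *
import cv2
s,d=bot.capture("scene"); t,_=bot.capture("side")
f=np.zeros((600,800,3),np.uint8);f[:300,:400]=cv2.resize(s[:,:,::-1],(400,300));f[:300,400:]=cv2.resize(t[:,:,::-1],(400,300))
f[300:,:400]=cv2.resize(s[225:325,150:283,::-1],(400,300),interpolation=cv2.INTER_CUBIC);f[300:,400:]=cv2.resize(t[130:230,260:393,::-1],(400,300),interpolation=cv2.INTER_CUBIC)
cv2.imwrite("pics/end.png",f)
E
```

```text
16.75 [ 0.4236 -0.2505  0.2001] [ 1.7997e+02 -3.0000e-02  1.2980e+01] Fw [ 0.44 -0.65 -0.41] Fdock [ 0.48 -0.62 -0.41] T [-0.057 -0.112  0.036] w 0.4
```

View pics/end.png

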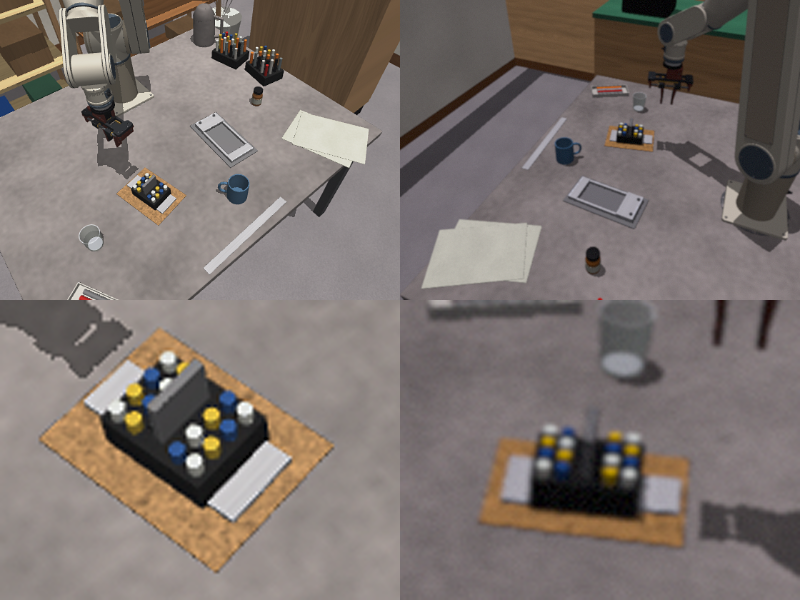

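The block stands flat and centred on the mat. The mug, jar and cup are where they were, and the gripper is clear.

```bash
python3 -c "
from bench import bot
print(bot.hand_in())"
```

```text
the job is handed in; nothing more can be done
None
```

The block is out of the dock and standing upright in the middle of the cork mat, released with the gripper clear. I handed the job in at about 17 s.

- **Release from the dock:** I slid the block back 14.5 mm to the buffer and felt it at about 3–4 N. I tipped the far end up 7.5° with the toe hooked, drew it 53 mm over the lip and lifted it clear. The highest dock contact I read was about 4.6 N along the dock, though readings come only at the end of each move. The vertical reading was at most 4.4 N, about 2.7 N of it the block's weight.
- **Placing:** it touched the mat at the height I predicted and I opened at about 3 N. The last pictures show it flat, aligned with the mat and centred to a few millimetres by eye. The mug, jar and cup look unmoved. The force on the tool was about zero.
- **First grasp missed:** the fingers shut above the handle. Both cameras showed the fingertips about 9 mm behind the reported TCP, not 25 mm ahead as the text says. Going about 31 mm deeper gave a true grip: the opening of 0.136 matches the 12 mm handle. I did not find the cause of the mismatch.

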